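# Release the washing machine with its key

## Robot

A 6-joint arm with a two-finger parallel gripper is mounted at the origin on the work surface. World frame = base frame: x ahead of the robot, y to its left, z up, the work surface at z = 0. Lengths are in m, angles in rad, forces in N, time in s.
With the tool pointing down it reaches from about 0.25 to 0.725 m from the base axis. Payload 9.7 kg.
Tool frame: the origin (TCP) lies on the centre line of the jaws, within the pads' length; the fingertips stand 25 mm ahead of it and the grasp point (between the pads) lies 6 mm ahead of it; z points along the fingers, y is the direction in which the jaws open and shut (so a half turn about z gives the same grasp; the last joint's range is limited). The gripper opens to 85 mm and grips with 20 to 120 N. Pads are 22 mm wide; open, the fingers measure 114 mm over their backs; the gripper's body (76 mm by 85 mm) begins 54 mm behind the grasp point. The pads swing forward as they close: fully open they stand 13 mm farther back than shut.
Start: joints at [0, 0.087, 0.176, 1.66, 0, 1.571], TCP at [0.55, -0, 0.218] pointing down, gripper open.
Joint ranges: [-3.13, 3.13], [-0.85, 1.81], [-1.15, 1.24], [-2.2, 2.28], [-1.44, 1.52], [-3.14, 3.14]. Speed limits (rad/s): [2.22, 2.22, 2.57, 3.14, 3.14, 3.14].

## Interface

Orientations are given as [roll, pitch, yaw] about the fixed x, y, z axes, in that order (R = Rz(yaw) Ry(pitch) Rx(roll)).
In Python, from rig import env gives the robot as it stands.
- The arm moves only by the tool drive_tool, never from a script. Its argument "steps" is a list of rows, each an object of numbers: "x", "y", "z": the shift along the world's x, y, z in m; "spin": the turn about the world's z in degrees; "gripper": the gripper command: -1 is fully open, 1 is shut, values between are in proportion. A call has 1 to 20 rows; each row shifts and turns the commanded pose from where the row before left it; what a row does not reach is not made up. A row lasts 1/10 s, in which the tool goes at most 50 mm and 8.59 degrees, less where a joint would pass 70% of its speed; a pose out of reach is approached as far as the arm can. A call is refused whole if a number of a shift passes 0.05 or a number of a turn 8.59, either way. A call with a gripper value outside its range is refused whole. The fingers move at their own pace and stop on an object; "grip_force" is the grip in N (left out, the last holds). Time passes only in rows, so rows that do not move let the fingers close. It gives the time, the measured TCP pose, the force and the opening at its end, in the units of the state.
- env.get_state(): the state, without advancing time (a new reading comes with each control period).
- env.camera(name): name is "scene" or "side" or "wrist"; returns the picture (384x512x3 uint8, blue, green, red); there is no depth.
- env.get_calibration(name): a dict with "K" (3x3 intrinsics, pixels), "camera_from_world" (4x4, takes a point from world to camera coordinates); the wrist camera has in their place "hand_eye" (4x4, takes a point from camera to tool coordinates, whose origin is the TCP and whose axes are the flange's). Camera axes: x right, y down, z forward; pixel columns grow to the right and rows downward; lengths in m; the calibration is good to about 2 mm. A picture is of the moment at which its call begins: read the wrist's pose just before it. get_calibration takes no time and is no camera call.
- env.sign_off(): hands the job in, once; it reports no verdict.
Trained networks look in the newest picture that a camera, given by its name, has taken for a name from the list of things; names that differ only in an ending like _2 or _b are one class to them, and where a whole thing is asked for, a point or a joint stands for the part that bears it (a point fixed in the world has none). Each returns a list of dicts, best first, with "score" (0 to 1); they miss things now and then, are a little off and sometimes report something else, mostly with a low value. They report only what shows in the picture. A call takes as long as a camera call. They do not tell look-alikes from the thing itself.
- env.look_for(target, camera): "at" ([column, row] in pixels, amid what is visible of it).
- env.cut_out(target, camera): "region" (384x512 bool, what is visible of it) and "at" ([column, row] in pixels, amid what is visible of it).
- env.mark_of(target, camera): "at" ([column, row] in pixels: a listed point, or the origin of a listed thing).
The state is a dict: "clock": time; "joint_pos": joint angles; "joint_vel": joint speeds; "joint_torque": joint torques, N m; "tool_pos": TCP position; "tool_rot": TCP orientation; "ft_force": force on the tool from outside, world axes, zero at the start; "torque": the same for the moment, N m; "grip_width": opening from 0.0 (shut) to 1.0 (fully open).
Only numpy, scipy, OpenCV 4.12 (cv2) and the standard library are available. Lean on these libraries where they do the work, as an engineer would, in place of code of your own. Each camera call takes 0.05 s, during which the arm holds its last target. There are 200 camera calls.

## Task

Take the key with the T-shaped handle from the key stand, push it fully home into the keyhole of the barrel on the laundry console and turn the barrel with it clockwise as far as it goes. Only then press the start button all the way down and let it spring back. Leave the key fully home in the turned barrel, the other two keys in the stand, and the measuring cup undisturbed where it stands.

Things in the scene. Friction and masses are not known exactly. Their poses are not given: they have to be found in the camera images.
- key_t: Machine key, upright, blade down in one of the stand's three slots; T-shaped black handle. Origin: centre of the blade tip, z up. Steel blade 8 (x) x 16 (y) mm, 26 mm long, last 2 mm tapered to 5 x 12; steel shoulder 12 x 22 mm from 26 to 31 mm above the tip. About 70 g. Either way round fits.
- key_grip (a point): Middle of the machine key's handle, 50 mm above its blade tip, axes as the key. Handle 10 mm thick (x): stem 16 mm wide (y) from 31 to 46 mm above the tip, crossbar 50 mm wide (y) from 46 to 66 mm above it. Grip it across the thickness, fingers closing along x.
- key_disc: Another key, not wanted: same blade and shoulder, round disc handle 36 mm across. Stays in the stand. Origin and axes as the machine key.
- key_small: Another key, not wanted: same blade and shoulder, plain small handle 20 mm wide and 30 mm high. Stays in the stand. Origin and axes as the machine key.
- stand: White key stand, fixed block 60 (x) x 200 (y) x 36 mm high; three slots 10 x 18 mm, 28 mm deep, long side along y, at y = -62, 0 and +62 mm. The keys' shoulders rest on its top. Origin: centre of its underside.
- console: White control console, fixed: 150 (x) x 250 (y) x 40 mm high box. Origin: centre of its underside. The key barrel stands on it at x = 0, y = +70 mm, the start button at x = 0, y = -70 mm.
- barrel_slot (a point): Centre of the keyhole mouth in the top of the key barrel, an upright metal cylinder 48 mm across, 34 mm high on the console (mouth 74 mm above the worktop). Slot 10 mm (point x) by 18 mm (point y), 28 mm deep, straight down. Key home: its shoulder rests on the top, its tip 26 mm below this point. Turns with the barrel; z up.
- barrel (a joint): Turn of the barrel, rad: 0 = off, grows clockwise seen from above to a hard stop at 1.4 = on (80 degrees). Starts at 0 to 0.3. Friction 0.06 N m, no spring: stays where left. The slot has 1 mm of play on each side of the blade, so the key leads the barrel by up to about 0.15 rad.
- button_top (a point): Centre of the top of the round start button on the console, grey plastic, 32 mm across in a dark 48 mm collar, about 62 mm above the worktop; pressed straight down.
- button (a joint): Travel of the start button, m: 0 = up, 0.006 = fully down. Springs back; fully down takes 5 N.
- dosing_cup: Bystander standing between console and stand: empty white plastic measuring cup, rim radius 30, height 50 mm. Leave it where it is. Origin: centre of its underside.
Things that resemble listed ones, but are neither listed nor needed, are in the scene too. Leave any blue or yellow look-alike of the key_t alone.

How it is judged:
On the way, in this order (a step that is already met when the one before it is completed fails the run):
1. the T-handled key is fully home in the keyhole, the barrel not yet turned (z of key_t in the frame of barrel_slot below -0.0235 m and horizontal distance between key_t and barrel_slot below 0.004 m and angle between key_t's own z axis and vertical below 0.1 rad and value of joint barrel below 0.5 rad), for 0.1 s.
2. the barrel is turned clockwise to its stop, the key home in it (z of key_t in the frame of barrel_slot below -0.0235 m and horizontal distance between key_t and barrel_slot below 0.004 m and angle between key_t's own z axis and vertical below 0.1 rad and value of joint barrel above 1.25 rad), for 0.2 s.
3. the start button is pressed all the way down (value of joint button above 0.0045 m and value of joint barrel above 1.25 rad), for 0.04 s.
At the end, for the whole second after the job is handed in: T-handled key home in the barrel: tip at least 23.5 mm below the mouth, within 4 mm of its axis, within 0.1 rad of upright, at rest; barrel beyond 1.25 of 1.4 rad; button up (within 1.5 mm); other two keys within 20 mm and measuring cup within 40 mm of where they stood (all of step 2 and value of joint button below 0.0015 m and linear speed of key_t below 0.02 m/s and distance of each of key_disc, key_small from where it was at the start of the episode below 0.02 m and distance of dosing_cup from where it was at the start of the episode below 0.04 m); the robot touches nothing.
It fails at once if the start button is pressed before the barrel has been turned to its stop (value of joint button above 0.003 m and value of joint barrel below 1.2 rad).
It fails at once if the barrel is turned without the key in it (value of joint barrel above 0.5 rad and not (z of key_t in the frame of barrel_slot below -0.012 m and horizontal distance between key_t and barrel_slot below 0.007 m)).
It fails at once if another key is taken from the stand (distance of any of key_disc, key_small from where it was at the start of the episode above 0.02 m).
It fails at once if the measuring cup is knocked over or shoved more than 40 mm (distance of dosing_cup from where it was at the start of the episode above 0.04 m or angle between dosing_cup's own z axis and vertical above 0.6 rad).
It also fails if it takes over 58 s, if anything falls off the work surface, if the arm or the gripper's body presses on something with over 40 N, if the wrist force passes 120 N, or if a joint passes its speed limit or range.

## Working session

There is one attempt and no reset: what is moved stays moved. The work goes in short steps, Python scripts to look and compute and a tool call to move; the robot and the scene stay as the last step left them, time stands still between calls to the robot, and variables do not carry over. Pictures are saved under pics/ and viewed, about 8 in all and at most 12, crops included, and the job is handed in when it is done.

Besides the shell and the picture viewer there is one more tool, called after ">>>" by a JSON object that holds its "name" and its "arguments", one argument or row to a line. drive_tool: Moves the arm, as the interface text tells. Its arguments: {"type":"object","properties":{"steps":{"type":"array","items":{"type":"object","properties":{"x":{"type":"number"},"y":{"type":"number"},"z":{"type":"number"},"spin":{"type":"number"},"gripper":{"type":"number"}}}},"grip_force":{"type":"number"}},"required":["steps"]}

```bash
mkdir -p pics
cat > h.py <<'E'
import numpy as np, cv2
from rig import env
from scipy.spatial.transform import Rotation as R
def cam(name):
    c=env.get_calibration(name); K=np.array(c["K"])
    if name=="wrist":
        s=env.get_state(); T=np.eye(4); T[:3,:3]=R.from_euler('xyz',s["tool_rot"]).as_matrix(); T[:3,3]=s["tool_pos"]
        W=T@np.array(c["hand_eye"])
    else: W=np.linalg.inv(np.array(c["camera_from_world"]))
    return K,W
def at_z(name,px,z):
    K,W=cam(name); d=W[:3,:3]@np.linalg.solve(K,[px[0],px[1],1.]); o=W[:3,3]
    return o+d*(z-o[2])/d[2]
def proj(name,p):
    K,W=cam(name); q=K@(np.linalg.inv(W)@np.r_[p,1.])[:3]; return q[:2]/q[2]
def tri(views):
    A=np.zeros((3,3));b=np.zeros(3)
    for n,px in views:
        K,W=cam(n); d=W[:3,:3]@np.linalg.solve(K,[px[0],px[1],1.]); d/=np.linalg.norm(d); P=np.eye(3)-np.outer(d,d); A+=P;b+=P@W[:3,3]
    return np.linalg.solve(A,b)
E
python3 - <<'E'
from h import *
print(env.get_state())
I={n:env.camera(n) for n in("scene","side","wrist")}
for n in I: cv2.imwrite(f"pics/{n}0.png",I[n]); K,W=cam(n); print(n,W[:3,3].round(3),K[0,0].round(1))
cv2.imwrite("pics/a.png",np.hstack([I["scene"],I["side"]]))
Z=dict(key_t=.010,key_grip=.06,key_disc=.01,key_small=.01,stand=0,console=0,barrel_slot=.074,button_top=.062,dosing_cup=0)
for t in Z:
  for n in I:
    r=env.mark_of(t,n); print(t,n,[(np.round(d["at"]).tolist(),round(d["score"],2),at_z(n,d["at"],Z[t]).round(3)[:2].tolist()) for d in r[:4]])
E
```

```text
{'clock': 0.0, 'joint_pos': array([ 2.75081451e-05,  8.74767054e-02,  1.75125075e-01,  1.65982975e+00,
       -2.71590678e-05,  1.57080968e+00]), 'joint_vel': array([ 9.10012662e-05,  8.79552926e-04,  1.62662479e-03, -1.92380132e-04,
        6.79626602e-04,  1.92477532e-05]), 'joint_torque': array([ 7.68234549e-04, -5.20392072e+01,  4.64802504e+01,  1.63646933e-02,
        2.23589603e-05, -6.77332673e-05]), 'tool_pos': array([5.49737676e-01, 7.02342976e-06, 2.17369310e-01]), 'tool_rot': array([-3.14020760e+00,  2.71775325e-05,  1.57081052e+00]), 'ft_force': array([-0.57225154,  0.20050282,  0.36756343]), 'torque': array([-0.02380125,  0.00361412,  0.03089905]), 'grip_width': 0.9958480182415382}
scene [ 1.115 -0.603  0.733] 399.7
side [0.145 0.585 0.525] 352.7
wrist [0.549 0.085 0.373] 288.6
key_t scene [([246.0, 184.0], 0.74, [0.481, 0.057]), ([268.0, 160.0], 0.73, [0.446, 0.189]), ([330.0, 195.0], 0.59, [0.684, 0.19]), ([300.0, 174.0], 0.45, [0.559, 0.207])]
key_t side [([199.0, 268.0], 0.76, [0.566, 0.207]), ([203.0, 330.0], 0.76, [0.45, 0.314]), ([272.0, 257.0], 0.65, [0.465, 0.08
[... 944 characters left out ...]
ist []
console scene [([173.0, 256.0], 0.89, [0.548, -0.259])]
console side [([315.0, 189.0], 0.98, [0.546, -0.254])]
console wrist [([248.0, 306.0], 0.93, [0.543, -0.248]), ([302.0, 148.0], 0.26, [0.615, 0.008])]
barrel_slot scene [([199.0, 220.0], 0.63, [0.556, -0.182])]
barrel_slot side [([298.0, 176.0], 0.79, [0.561, -0.169])]
barrel_slot wrist [([258.0, 304.0], 0.74, [0.556, -0.179])]
button_top scene [([147.0, 247.0], 0.47, [0.534, -0.313])]
button_top side [([329.0, 170.0], 0.57, [0.522, -0.282])]
button_top wrist []
dosing_cup scene [([269.0, 215.0], 0.97, [0.61, 0.013])]
dosing_cup side [([246.0, 221.0], 0.94, [0.605, 0.002])]
dosing_cup wrist [([301.0, 147.0], 0.76, [0.614, 0.01])]
```

View pics/scene0.png

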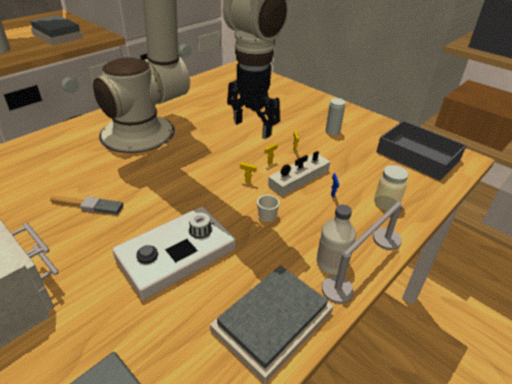

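View pics/side0.png

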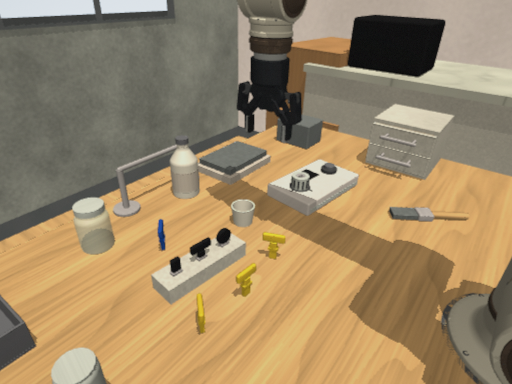

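Candidates for the key: black T handle in the middle slot of the stand (scene 300,162; side 201,246), yellow look-alikes on the table (scene 248,172 / 270,154 / 296,140), and a blue one (scene 335,184). The other stand keys are a black disc (scene 286,171) and a black small one (scene 315,157). I choose the black T in the middle slot and will look closer with the wrist camera.

>>> {"name": "drive_tool", "arguments": {
  "steps": [
    {"x":0.008,"y":0.04,"z":0.03},
    {"x":0.008,"y":0.04,"z":0.02},
    {"y":0.04},
    {},
    {},
    {}
  ]
}}

```text
$.steps[0]: bad value
```

Run:
```python
from h import *
s=env.get_state(); print(s["tool_pos"],s["tool_rot"],s["clock"])
I=env.camera("wrist")
Z=dict(key_t=.010,key_grip=.06,key_disc=.01,key_small=.01,stand=0,dosing_cup=0)
for t in Z:
    r=env.mark_of(t,"wrist"); print(t,[(np.round(d["at"]).tolist(),round(d["score"],2),at_z("wrist",d["at"],Z[t]).round(4)[:2].tolist()) for d in r[:5]])
for r in env.cut_out("stand","wrist")[:1]: 
    m=r["region"].astype(np.uint8)
    pts=np.argwhere(m)[:,::-1]
    print(pts.min(0),pts.max(0))
cv2.imwrite("pics/w1full.png",I)
cv2.imwrite("pics/w1.png",cv2.resize(I,None,fx=1.5,fy=1.5,interpolation=cv2.INTER_CUBIC))
```

```text
[ 5.50010811e-01 -2.44048192e-06  2.18073671e-01] [-3.14158138e+00 -5.95405616e-06  1.57071241e+00] 1.5
key_t [([189.0, 97.0], 0.73, [0.4734, 0.0724])]
key_grip [([180.0, 96.0], 0.74, [0.475, 0.0748])]
key_disc [([259.0, 33.0], 0.81, [0.5571, 0.1411])]
key_small []
stand []
dosing_cup [([299.0, 149.0], 0.73, [0.6107, 0.0067])]
[226   0] [290  74]
```

View pics/w1.png

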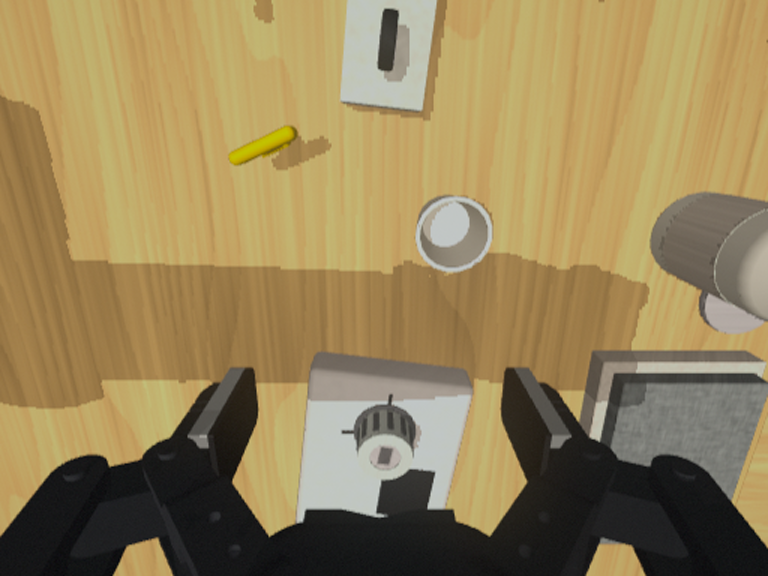

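The wrist view shows the disc key's edge at (259,27) in the original picture, the cup at (302,155), the barrel slot at (258,303) and a yellow look-alike at (175,97). The move was refused, probably because every row needs all the fields.

>>> {"name": "drive_tool", "arguments": {
  "steps": [
    {"x":0.01,"y":0.04,"z":0.03,"spin":0,"gripper":-1},
    {"x":0.01,"y":0.04,"z":0.02,"spin":0,"gripper":-1},
    {"x":0,"y":0.03,"z":0,"spin":0,"gripper":-1},
    {"x":0,"y":0,"z":0,"spin":0,"gripper":-1},
    {"x":0,"y":0,"z":0,"spin":0,"gripper":-1}
  ],
  "grip_force": 60
}}

```text
clock: 2.4
tool_pos: [0.5698, 0.1098, 0.2672]
tool_rot: [-3.141, 0.0, 1.572]
ft_force: [0.1, 0.3, -0.8]
grip_width: 1.001
```

Run:
```python
from h import *
s=env.get_state(); print(s["tool_pos"],s["tool_rot"],s["clock"])
I=env.camera("wrist")
Z=dict(key_t=.010,key_grip=.06,key_disc=.01,key_small=.01,stand=0,dosing_cup=0)
for t in Z:
    r=env.mark_of(t,"wrist"); print(t,[(np.round(d["at"]).tolist(),round(d["score"],2),at_z("wrist",d["at"],Z[t]).round(4)[:2].tolist()) for d in r[:5]])
for r in env.cut_out("key_t","wrist")[:5]: 
    (c,sz,a)=cv2.minAreaRect(np.argwhere(r["region"])[:,::-1].astype(np.float32)); print("key_t cut",np.round(r["at"]),r["score"],c,sz,a)
cv2.imwrite("pics/w2.png",cv2.resize(I,None,fx=1.5,fy=1.5,interpolation=cv2.INTER_CUBIC))
```

```text
[0.56976027 0.10976307 0.26723269] [-3.14119422e+00  2.57256839e-04  1.57230075e+00] 2.4
key_t [([246.0, 79.0], 0.94, [0.5615, 0.2017]), ([185.0, 174.0], 0.87, [0.4684, 0.0704]), ([335.0, 77.0], 0.59, [0.6797, 0.2042]), ([163.0, 85.0], 0.56, [0.4493, 0.1944])]
key_grip [([155.0, 85.0], 0.98, [0.4538, 0.1947]), ([350.0, 75.0], 0.94, [0.6842, 0.2053]), ([249.0, 80.0], 0.89, [0.5654, 0.1993]), ([180.0, 183.0], 0.7, [0.4735, 0.0721])]
key_disc [([241.0, 126.0], 0.8, [0.5533, 0.1402])]
key_small [([246.0, 32.0], 0.48, [0.562, 0.2575])]
stand [([249.0, 81.0], 0.95, [0.5653, 0.1998]), ([244.0, 128.0], 0.34, [0.5573, 0.1365])]
dosing_cup [([278.0, 210.0], 0.96, [0.6097, 0.0064]), ([250.0, 80.0], 0.66, [0.5663, 0.2011])]
key_t cut [246.  78.] 0.72 (246.62069702148438, 80.05172729492188) (9.051959037780762, 44.34628677368164) 4.763641834259033
key_t cut [177. 182.] 0.71 (175.9000244140625, 180.30001831054688) (12.969194412231445, 37.11872863769531) 63.43495178222656
key_t cut [150.  84.] 0.6 (156.69009399414062, 84.75239562988281) (44.244625091552734, 22.74181365966797) 87.70938873291016
key_t cut [345.  78.] 0.58 (345.2500305175781, 80.7500228881836) (42.42640686035156, 17.677669525146484) 45.0
key_t cut [244. 331.] 0.43 (243.0, 328.0) (32.0, 30.0) 90.0
```

View pics/w2.png

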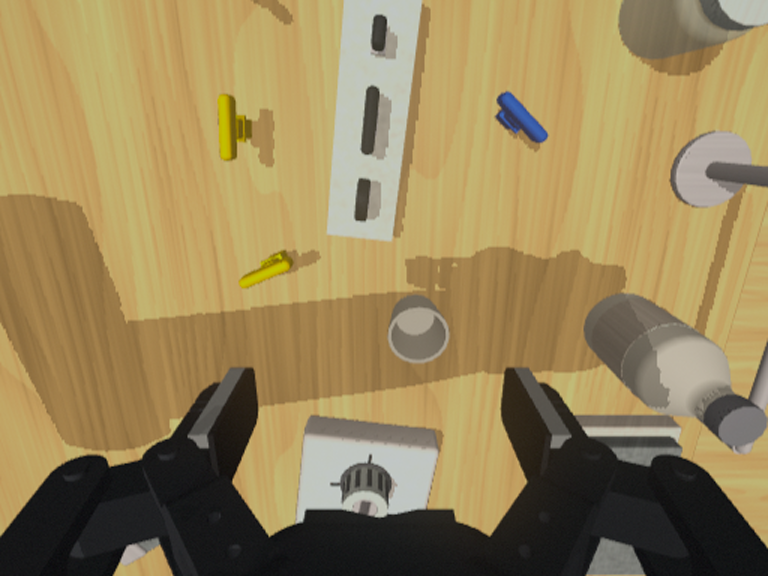

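The picture shows the stand with the disc key edge-on at (241,133), the T key in the middle at (247,80) and the small key at (253,22), in original pixels. The yellow look-alikes are at (151,85) and (177,180), the blue one at (347,78). Now the exact position and yaw of the black T.

Run:
```python
from h import *
I=env.camera("wrist")
r=env.cut_out("stand","wrist")[0]["region"].astype(np.uint8)
ct=[]
def ang(a,b): d=b-a; return np.degrees(np.arctan2(-d[0],d[1])), np.hypot(*(d[:2]))
g=I.max(2); m=((g<75)).astype(np.uint8); m[:, :200]=0; m[:,300:]=0; m[170:]=0
n,l,st,c=cv2.connectedComponentsWithStats(m)
for i in range(1,n):
    if st[i,4]<60: continue
    p=np.argwhere(l==i)[:,::-1].astype(np.float32); box=cv2.boxPoints(cv2.minAreaRect(p)); 
    w=np.array([at_z("wrist",q,.076) for q in box]); 
    e=sorted([ang(w[k],w[(k+1)%4]) for k in range(4)],key=lambda t:-t[1]); print(c[i].round(1),st[i],w.mean(0).round(4),[np.round(t,4).tolist() for t in e[:3]])
hsv=cv2.cvtColor(I,cv2.COLOR_BGR2HSV); 
p=np.argwhere(r)[:,::-1].astype(np.float32); box=cv2.boxPoints(cv2.minAreaRect(p)); w=np.array([at_z("wrist",q,.036) for q in box]); print("stand",w.round(4).tolist(),[np.round(ang(w[k],w[(k+1)%4]),4).tolist() for k in range(4)])
V=[]
for n in("scene","side","wrist"):
    env.camera(n) if n!="wrist" else 0
    exp=proj(n,[.565,.2,.06]); q=min(env.mark_of("key_grip",n),key=lambda d:np.hypot(*(np.array(d["at"])-exp)),default=None)
    print(n,exp.round(),q, at_z(n,q["at"],.06).round(4) if q else 0)
    if q: V.append((n,q["at"]))
print(tri(V).round(4))
```

```text
[251.9  20.5] [248   9   9  24 190] [0.5692 0.259  0.076 ] [[-179.8017, 0.0215], [-0.3258, 0.0215], [89.9827, 0.0086]]
[246.4  78.2] [241  57  11  45 313] [0.5626 0.2005 0.076 ] [[174.2699, 0.0469], [-6.2306, 0.0468], [84.9795, 0.0089]]
[242.3 123.3] [239 119   7  12  63] [0.5573 0.1506 0.076 ] [[-0.9152, 0.0128], [179.4778, 0.0128], [89.9624, 0.0071]]
stand [[0.5169, 0.104, 0.036], [0.5421, 0.2922, 0.036], [0.6009, 0.2876, 0.036], [0.5866, 0.0974, 0.036]] [[-7.6208, 0.1899], [-94.4902, 0.059], [175.7056, 0.1907], [84.6341, 0.07]]
scene [301. 162.] {'at': [299.3, 161.1], 'score': 0.43} [0.5586 0.1983 0.06  ]
side [201. 247.] {'at': [201.6, 250.1], 'score': 0.86} [0.5574 0.205  0.06  ]
wrist [248.  81.] {'at': [247.7, 80.4], 'score': 0.68} [0.564  0.2002 0.06  ]
[0.5608 0.2006 0.0576]
```

>>> {"name": "drive_tool", "arguments": {
  "steps": [
    {"x":-0.0037,"y":0.045,"z":-0.04,"spin":-6.2,"gripper":-1},
    {"x":-0.0037,"y":0.0457,"z":-0.04,"spin":0,"gripper":-1},
    {"x":0,"y":0,"z":-0.04,"spin":0,"gripper":-1},
    {"x":0,"y":0,"z":0,"spin":0,"gripper":-1},
    {"x":0,"y":0,"z":0,"spin":0,"gripper":-1},
    {"x":0,"y":0,"z":0,"spin":0,"gripper":-1}
  ]
}}

```text
clock: 3.75
tool_pos: [0.5648, 0.1838, 0.1644]
tool_rot: [3.138, -0.001, 1.462]
ft_force: [0.3, 1.1, 1.4]
grip_width: 1.003
```

Run:
```python
from h import *
s=env.get_state(); print(s["tool_pos"],s["tool_rot"],s["joint_pos"])
I=env.camera("wrist")
for t in ("key_grip","key_t"): print(t,[(np.round(d["at"]).tolist(),round(d["score"],2),at_z("wrist",d["at"],.06 if t=="key_grip" else .01).round(4)[:2].tolist()) for d in env.mark_of(t,"wrist")[:3]])
print(proj("wrist",[.5626,.2005,.076]))
cv2.imwrite("pics/w3.png",cv2.resize(I,None,fx=1.5,fy=1.5,interpolation=cv2.INTER_CUBIC))
```

```text
[0.56480064 0.18383989 0.16442025] [ 3.13831771e+00 -1.43017537e-03  1.46183838e+00] [ 3.14701094e-01  1.75615055e-01  1.70178268e-01  1.56178619e+00
 -4.25964670e-05  1.99445764e+00]
key_grip [([248.0, 163.0], 0.86, [0.5625, 0.2021]), ([376.0, 145.0], 0.81, [0.68, 0.2055]), ([175.0, 284.0], 0.76, [0.4698, 0.0769])]
key_t [([187.0, 257.0], 0.97, [0.4716, 0.0787]), ([149.0, 166.0], 0.94, [0.4522, 0.1982]), ([136.0, 63.0], 0.62, [0.4624, 0.3018])]
[247.82746345 169.15469716]
```

View pics/w3.png

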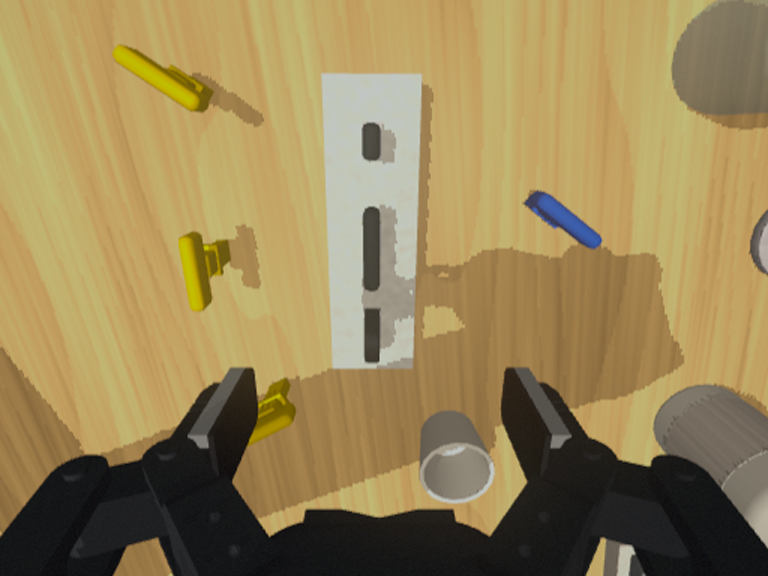

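The black T is centred between the jaws and aligned with them, at about (247,166). Descending.

>>> {"name": "drive_tool", "arguments": {
  "steps": [
    {"x":-0.0015,"y":0.01,"z":-0.015,"spin":0,"gripper":-1},
    {"x":-0.001,"y":0.009,"z":-0.015,"spin":0,"gripper":-1},
    {"x":0,"y":0,"z":-0.02,"spin":0,"gripper":-1},
    {"x":0,"y":0,"z":-0.02,"spin":0,"gripper":-1},
    {"x":0,"y":0,"z":-0.02,"spin":0,"gripper":-1},
    {"x":0,"y":0,"z":0,"spin":0,"gripper":-1},
    {"x":0,"y":0,"z":0,"spin":0,"gripper":-1}
  ]
}}

```text
clock: 4.6
tool_pos: [0.5606, 0.2034, 0.0708]
tool_rot: [-3.14, 0.001, 1.463]
ft_force: [-0.3, 0.8, -0.2]
grip_width: 1.0
```

>>> {"name": "drive_tool", "arguments": {
  "steps": [
    {"x":0.0015,"y":0,"z":0,"spin":0,"gripper":-1},
    {"x":0,"y":0,"z":0,"spin":0,"gripper":1},
    {"x":0,"y":0,"z":0,"spin":0,"gripper":1},
    {"x":0,"y":0,"z":0,"spin":0,"gripper":1},
    {"x":0,"y":0,"z":0,"spin":0,"gripper":1},
    {"x":0,"y":0,"z":0,"spin":0,"gripper":1},
    {"x":0,"y":0,"z":0,"spin":0,"gripper":1},
    {"x":0,"y":0,"z":0,"spin":0,"gripper":1},
    {"x":0,"y":0,"z":0,"spin":0,"gripper":1},
    {"x":0,"y":0,"z":0,"spin":0,"gripper":1}
  ],
  "grip_force": 70
}}

```text
clock: 5.6
tool_pos: [0.5627, 0.2031, 0.0715]
tool_rot: [3.142, -0.0, 1.463]
ft_force: [-0.2, -1.1, 0.2]
grip_width: 0.0
```

Run:
```python
from h import *
s=env.get_state(); print(s["grip_width"],s["ft_force"])
I=env.camera("wrist");J=env.camera("side"); 
p=proj("side",[.5627,.203,.06]).astype(int); c=J[p[1]-60:p[1]+60,p[0]-80:p[0]+80]
cv2.imwrite("pics/w4.png",np.vstack([cv2.resize(c,(480,360),interpolation=cv2.INTER_CUBIC),I[150:384,16:496]]))
```

```text
0.00017948706881135742 [-0.16361894 -1.09138748  0.18545238]
```

View pics/w4.png

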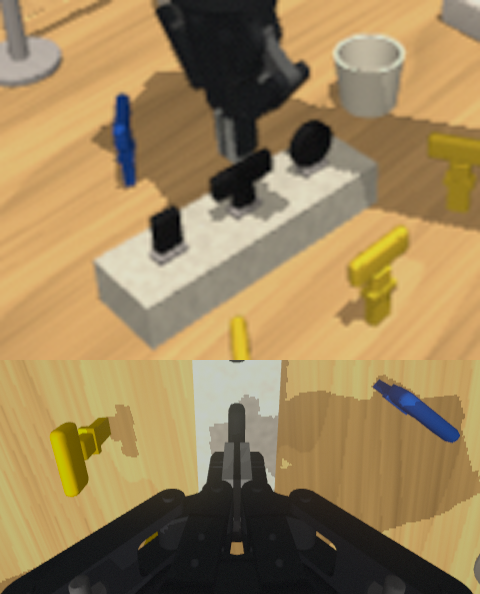

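Run:
```python
from h import *
print(env.get_calibration("wrist"))
s=env.get_state(); p=s["tool_pos"]
for d in (0,-.006,-.025): print(d,[proj(n,p+[0,0,d]).round(1) for n in("wrist","side","scene")])
for z in(.036,.056,.076): print("key",z,[proj(n,[.5623,.2025,z]).round(1) for n in("wrist","side","scene")])
c=proj("side",[.5627,.203,.06]).astype(int); print("crop origin side",c-[80,60])
V=[]
for n in("scene","side","wrist"):
    env.camera(n)
    for d in env.mark_of("key_grip",n): print(n,np.round(d["at"],1),round(d["score"],2),at_z(n,d["at"],.06).round(4))
K,W=cam("wrist"); print(W.round(3))
```

```text
{'K': array([[288.56435799,   0.        , 252.54617798],
       [  0.        , 288.56435799, 187.00569632],
       [  0.        ,   0.        ,   1.        ]]), 'hand_eye': array([[ 1.03775147e-04, -9.44057967e-01, -3.29779539e-01,
         8.45660524e-02],
       [ 9.99999182e-01, -3.22359757e-04,  1.23749751e-03,
        -4.46973079e-04],
       [-1.27457704e-03, -3.29779398e-01,  9.44057161e-01,
        -1.55155353e-01],
       [ 0.00000000e+00,  0.00000000e+00,  0.00000000e+00,
         1.00000000e+00]])}
0 [array([252.9, 234.4]), array([200.1, 244.1]), array([301.8, 157.8])]
-0.006 [array([252.9, 229.8]), array([200.2, 246.5]), array([301.6, 159.5])]
-0.025 [array([252.9, 216.8]), array([200.8, 253.7]), array([300.9, 164.8])]
key 0.036 [array([252.4, 211.4]), array([201.4, 257.6]), array([300.4, 167.7])]
key 0.056 [array([252.4, 223.9]), array([200.8, 250. ]), array([301. , 162.2])]
key 0.076 [array([252.4, 239.1]), array([200.3, 242.3]), array([301.7, 156.6])]
crop origin side [120 188]
scene [270.7 150.4] 0.65 [0.4622 0.1799 0.06  ]
scene [248.9 170.9] 0.58 [0.4894 0.0572 0.06  ]
scene [296.8 138.4] 0.55 [0.4738 0.2916 0.06  ]
scene [335.3 181.2] 0.51 [0.6885 0.1944 0.06  ]
scene [298.4 159.7] 0.43 [0.5522 0.2021 0.06  ]
scene [145.6 250.5] 0.41 [ 0.5375 -0.3202  0.06  ]
side [271.9 240.4] 0.82 [0.4647 0.0903 0.06  ]
side [159.  229.7] 0.72 [0.6773 0.2139 0.06  ]
side [199.4 307.9] 0.66 [0.4561 0.3124 0.06  ]
side [200.8 248.9] 0.64 [0.5613 0.2033 0.06  ]
side [242.1 272.7] 0.59 [0.4529 0.2042 0.06  ]
side [225.4 254.9] 0.39 [0.5104 0.186  0.06  ]
wrist [252.6 229.3] 0.9 [0.5622 0.2006 0.06  ]
wrist [51.3 71.8] 0.83 [0.4651 0.3061 0.06  ]
wrist [436.  199.9] 0.61 [0.6778 0.2085 0.06  ]
wrist [ 92.9 245.8] 0.58 [0.4565 0.1999 0.06  ]
[[ 0.994 -0.102 -0.034  0.571]
 [-0.108 -0.939 -0.328  0.287]
 [ 0.001  0.33  -0.944  0.227]
 [ 0.     0.     0.     1.   ]]
```

The jaws shut on nothing. Both views show the fingertips on or just above the T's crossbar (wrist about row 235, side about (199,240)), higher than the stated 25 mm offset gives. A gentle touch straight down on the key (it already rests on its shoulder) will give the true tip height.

>>> {"name": "drive_tool", "arguments": {
  "steps": [
    {"x":0,"y":0,"z":-0.001,"spin":0,"gripper":1},
    {"x":0,"y":0,"z":-0.001,"spin":0,"gripper":1},
    {"x":0,"y":0,"z":0,"spin":0,"gripper":1}
  ]
}}

```text
clock: 6.3
tool_pos: [0.5626, 0.203, 0.0692]
tool_rot: [-3.141, 0.0, 1.463]
ft_force: [0.2, -0.5, -0.5]
grip_width: -0.002
```

>>> {"name": "drive_tool", "arguments": {
  "steps": [
    {"x":0,"y":0,"z":-0.001,"spin":0,"gripper":1},
    {"x":0,"y":0,"z":-0.001,"spin":0,"gripper":1},
    {"x":0,"y":0,"z":-0.001,"spin":0,"gripper":1},
    {"x":0,"y":0,"z":0,"spin":0,"gripper":1}
  ]
}}

```text
clock: 6.7
tool_pos: [0.5626, 0.203, 0.0662]
tool_rot: [-3.141, 0.0, 1.463]
ft_force: [0.1, -0.0, 0.4]
grip_width: -0.007
```

Run:
```python
from h import *
I=env.camera("wrist");J=env.camera("side");S=env.camera("scene")
def crop(im,n,h=40):
    p=proj(n,[.5627,.203,.065]).astype(int); print(n,p); return cv2.resize(im[p[1]-h:p[1]+h,p[0]-h:p[0]+h],(400,400),interpolation=cv2.INTER_CUBIC)
cv2.imwrite("pics/w5.png",cv2.resize(np.hstack([crop(J,"side"),crop(I,"wrist",60),crop(S,"scene",30)])[:, :],(800,267)))
```

```text
side [200 246]
wrist [252 233]
scene [301 159]
```

View pics/w5.png

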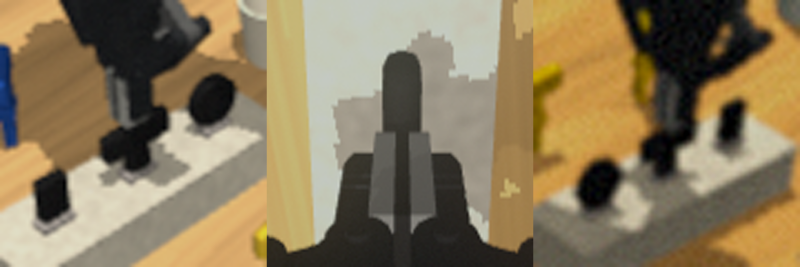

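The gray tips now project to z≈0.077 in the side view, still just above the crossbar. I'll continue the touch test.

>>> {"name": "drive_tool", "arguments": {
  "steps": [
    {"x":0,"y":0,"z":-0.001,"spin":0,"gripper":1},
    {"x":0,"y":0,"z":-0.001,"spin":0,"gripper":1},
    {"x":0,"y":0,"z":-0.001,"spin":0,"gripper":1},
    {"x":0,"y":0,"z":0,"spin":0,"gripper":1}
  ]
}}

```text
clock: 7.25
tool_pos: [0.5626, 0.203, 0.0633]
tool_rot: [-3.141, 0.0, 1.463]
ft_force: [0.2, 0.8, 0.2]
grip_width: 0.0
```

>>> {"name": "drive_tool", "arguments": {
  "steps": [
    {"x":0,"y":0,"z":-0.001,"spin":0,"gripper":1},
    {"x":0,"y":0,"z":-0.001,"spin":0,"gripper":1},
    {"x":0,"y":0,"z":-0.001,"spin":0,"gripper":1},
    {"x":0,"y":0,"z":0,"spin":0,"gripper":1}
  ]
}}

```text
clock: 7.65
tool_pos: [0.5637, 0.2033, 0.0627]
tool_rot: [3.138, -0.001, 1.463]
ft_force: [-2.4, -0.9, 12.2]
grip_width: -0.003
```

Contact with the key top (z=0.076) is at TCP z=0.063, so the shut tips sit about 13 mm above the reported TCP. That is 38 mm off the stated geometry. Correcting for it: open, go about 27 mm lower, and close.

>>> {"name": "drive_tool", "arguments": {
  "steps": [
    {"x":0,"y":0,"z":0.008,"spin":0,"gripper":1},
    {"x":0,"y":0,"z":0,"spin":0,"gripper":-1},
    {"x":0,"y":0,"z":0,"spin":0,"gripper":-1},
    {"x":0,"y":0,"z":0,"spin":0,"gripper":-1},
    {"x":0,"y":0,"z":0,"spin":0,"gripper":-1},
    {"x":0,"y":0,"z":0,"spin":0,"gripper":-1},
    {"x":0,"y":0,"z":0,"spin":0,"gripper":-1},
    {"x":0,"y":0,"z":0,"spin":0,"gripper":-1},
    {"x":0,"y":0,"z":-0.008,"spin":0,"gripper":-1},
    {"x":0,"y":0,"z":-0.008,"spin":0,"gripper":-1},
    {"x":0,"y":0,"z":-0.008,"spin":0,"gripper":-1},
    {"x":0,"y":0,"z":-0.008,"spin":0,"gripper":-1},
    {"x":0,"y":0,"z":0,"spin":0,"gripper":-1}
  ]
}}

```text
clock: 8.95
tool_pos: [0.5618, 0.2028, 0.0347]
tool_rot: [-3.139, 0.001, 1.463]
ft_force: [-0.5, -0.2, -0.2]
grip_width: 1.002
```

>>> {"name": "drive_tool", "arguments": {
  "steps": [
    {"x":0,"y":0,"z":0,"spin":0,"gripper":0.4},
    {"x":0,"y":0,"z":0,"spin":0,"gripper":0.4},
    {"x":0,"y":0,"z":0,"spin":0,"gripper":0.4},
    {"x":0,"y":0,"z":0,"spin":0,"gripper":0.4},
    {"x":0,"y":0,"z":0,"spin":0,"gripper":0.4}
  ]
}}

```text
clock: 9.45
tool_pos: [0.5628, 0.2031, 0.0367]
tool_rot: [3.141, -0.0, 1.463]
ft_force: [0.9, -0.5, 0.0]
grip_width: 0.299
```

>>> {"name": "drive_tool", "arguments": {
  "steps": [
    {"x":0,"y":0,"z":0,"spin":0,"gripper":1},
    {"x":0,"y":0,"z":0,"spin":0,"gripper":1},
    {"x":0,"y":0,"z":0,"spin":0,"gripper":1},
    {"x":0,"y":0,"z":0,"spin":0,"gripper":1},
    {"x":0,"y":0,"z":0,"spin":0,"gripper":1}
  ],
  "grip_force": 70
}}

```text
clock: 9.95
tool_pos: [0.5628, 0.2032, 0.0367]
tool_rot: [3.141, -0.0, 1.463]
ft_force: [0.0, 0.2, 3.1]
grip_width: 0.102
```

Gripped (width 0.10 ≈ 9–10 mm). Lifting straight up.

>>> {"name": "drive_tool", "arguments": {
  "steps": [
    {"x":0,"y":0,"z":0.01,"spin":0,"gripper":1},
    {"x":0,"y":0,"z":0.015,"spin":0,"gripper":1},
    {"x":0,"y":0,"z":0.02,"spin":0,"gripper":1},
    {"x":0,"y":0,"z":0.03,"spin":0,"gripper":1},
    {"x":0,"y":0,"z":0.03,"spin":0,"gripper":1},
    {"x":0,"y":0,"z":0.02,"spin":0,"gripper":1},
    {"x":0,"y":0,"z":0,"spin":0,"gripper":1},
    {"x":0,"y":0,"z":0,"spin":0,"gripper":1}
  ]
}}

```text
clock: 10.75
tool_pos: [0.5629, 0.2031, 0.162]
tool_rot: [3.141, -0.0, 1.463]
ft_force: [0.1, -0.3, -1.6]
grip_width: 0.103
```

Run:
```python
from h import *
s=env.get_state(); p=s["tool_pos"]; print(p,s["grip_width"],s["ft_force"])
V=[]
for n in("scene","side","wrist"):
    env.camera(n)
    for t,z in(("key_grip",p[2]+.0233),("key_t",p[2]-.0267)):
        e=proj(n,[p[0],p[1],z]); q=[d for d in env.mark_of(t,n) if np.hypot(*(np.array(d["at"])-e))<30]
        print(n,t,e.round(1),[(np.round(d["at"],1),round(d["score"],2)) for d in q])
```

```text
[0.56290714 0.20314203 0.16196056] 0.10316362544251705 [ 0.1179788  -0.323986   -1.55321555]
scene key_grip [306.1 123.7] [(array([306.1, 121.1]), 0.68), (array([298.2, 140.9]), 0.47)]
scene key_t [304.2 139.2] [(array([304.1, 140.9]), 0.61), (array([294.1, 147.8]), 0.46)]
side key_grip [196.4 195.7] [(array([198.4, 195.7]), 0.56)]
side key_t [198. 218.] [(array([195.7, 216.9]), 0.77)]
wrist key_grip [253.9 256.8] [(array([256.6, 260.2]), 0.94)]
wrist key_t [253.4 216.1] [(array([251.4, 216. ]), 0.9)]
```

>>> {"name": "drive_tool", "arguments": {
  "steps": [
    {"x":0,"y":-0.03,"z":0,"spin":0,"gripper":1},
    {"x":0,"y":-0.04,"z":0,"spin":0,"gripper":1},
    {"x":0,"y":-0.04,"z":0,"spin":0,"gripper":1},
    {"x":0,"y":-0.04,"z":0,"spin":0,"gripper":1},
    {"x":0,"y":-0.04,"z":0,"spin":0,"gripper":1},
    {"x":0,"y":-0.04,"z":0,"spin":0,"gripper":1},
    {"x":0,"y":-0.04,"z":0,"spin":0,"gripper":1},
    {"x":0,"y":-0.04,"z":0,"spin":0,"gripper":1},
    {"x":0,"y":-0.04,"z":0,"spin":0,"gripper":1},
    {"x":0,"y":-0.04,"z":0,"spin":0,"gripper":1},
    {"x":0,"y":-0.04,"z":0,"spin":0,"gripper":1},
    {"x":0,"y":-0.03,"z":0,"spin":0,"gripper":1},
    {"x":0,"y":0,"z":0,"spin":0,"gripper":1},
    {"x":0,"y":0,"z":0,"spin":0,"gripper":1}
  ]
}}

```text
clock: 12.6
tool_pos: [0.5624, -0.2574, 0.1611]
tool_rot: [-3.141, -0.0, 1.461]
ft_force: [0.7, 1.8, -0.3]
grip_width: 0.102
```

Run:
```python
from h import *
s=env.get_state(); p=s["tool_pos"]; print(p,s["tool_rot"],s["joint_pos"].round(3))
V=[]
for n in("scene","side","wrist"):
    I=env.camera(n)
    for t,z in(("barrel_slot",.074),("button_top",.062)):
        print(n,t,[(np.round(d["at"],1),round(d["score"],2),at_z(n,d["at"],z).round(4)) for d in env.mark_of(t,n)[:3]])
np.save("w6.npy",I)
q=proj("wrist",at_z("wrist",env.mark_of("barrel_slot","wrist")[0]["at"],.074)).astype(int)
c=I[max(q[1]-60,0):q[1]+60,q[0]-60:q[0]+60]; print(q)
cv2.imwrite("pics/w6.png",np.hstack([cv2.resize(I,(600,450)),cv2.resize(c,(200,200)).repeat(1,0) if 0 else cv2.copyMakeBorder(cv2.resize(c,(200,int(200*c.shape[0]/c.shape[1])),interpolation=cv2.INTER_CUBIC),0,450-int(200*c.shape[0]/c.shape[1]),0,0,cv2.BORDER_CONSTANT)]))
```

```text
[ 0.56243726 -0.25744593  0.16108738] [-3.14101489e+00 -4.14171386e-04  1.46112083e+00] [-0.429  0.24   0.239  1.57   0.     1.251]
scene barrel_slot []
scene button_top [(array([148.4, 250.7]), 0.62, array([ 0.5441, -0.317 ,  0.062 ]))]
side barrel_slot [(array([298.7, 174.5]), 0.54, array([ 0.5637, -0.1795,  0.074 ]))]
side button_top [(array([331. , 168.8]), 0.47, array([ 0.5202, -0.2918,  0.062 ]))]
wrist barrel_slot [(array([234.4,  97. ]), 0.65, array([ 0.5564, -0.1788,  0.074 ]))]
wrist button_top [(array([231.1, 238.7]), 0.75, array([ 0.5351, -0.3128,  0.062 ]))]
[234  97]
```

View pics/w6.png

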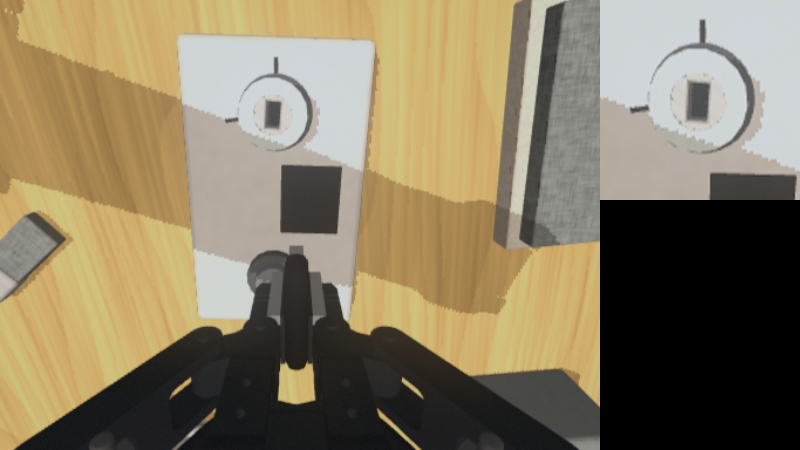

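The slot is at wrist (233,97) with its long axis near the image vertical. The off tick is above it and the on tick is to the left, slightly below horizontal. The key hangs upright in the jaws. Now the slot's centre and yaw.

Run:
```python
from h import *
I=np.load("w6.npy"); g=I.max(2).astype(float)
c=g[80:116,216:252]; print(c[::2, 8:28].astype(int))
G=cv2.resize(I[70:125,205:262],None,fx=8,fy=8,interpolation=cv2.INTER_CUBIC).max(2)
for th in(110,130,150):
    n,l,st,ce=cv2.connectedComponentsWithStats((G<th).astype(np.uint8))
    cc=(np.array([233.5,97.3])-[205,70]+.5)*8-.5
    i=l[int(cc[1]),int(cc[0])]
    p=np.argwhere(l==i)[:,::-1].astype(np.float32); p=(p+.5)/8-.5+[205,70]
    w=np.array([at_z("wrist",q,.074)[:2] for q in p[::7]]); m=w.mean(0); u,s,vt=np.linalg.svd(w-m,full_matrices=False); v=vt[0]*np.sign(vt[0][1])
    r=cv2.minAreaRect((w*1e4).astype(np.float32))
    print(th,st[i],m.round(4),"yaw",np.degrees(np.arctan2(-v[0],v[1])).round(2),"rect",np.array(r[0])/1e4,np.array(r[1])/10,r[2],"dims",(s/np.sqrt(len(w))*np.sqrt(12)*1e3).round(1))
# console yaw from white region edges
r=env.cut_out("console","wrist")[0]["region"]; p=np.argwhere(r)[:,::-1]
w=np.array([at_z("wrist",q,.04)[:2] for q in p[::15]]); rr=cv2.minAreaRect((w*1e3).astype(np.float32)); print("console rect",rr)
# barrel outline + ticks in 1.0 px
for a in((235,65),(202,102)): pass
for q in((235.0,49.0),(235.0,62.0),(193,104),(203,102.3)): print(q,at_z("wrist",q,.04)[:2].round(4))
```

```text
[[216 216 216 219 212 211 211 210 211 210 211 212 211 215 214 214 214 215
  216 216]
 [196 166 207 208 208 209 208 208 208 209 209 208 191 195 199 208 211 214
  217 216]
 [208 208 192 195 196 195 200 200 204 204 204 204 208 209 208 208 208 192
  203 212]
 [208 208 170 132 124 133 127 126 147 148 149 153 153 153 164 174 185 207
  208 208]
 [208 200 169 124 103  96  83  80  82  82  81  83  82  80  81 101 180 207
  208 208]
 [208 200 169 116 102  90  82  82  81  81  81  81  82  82  90 126 188 207
  208 209]
 [208 200 167 107 102  91  81  80  82  82  81  81  80  81  85 137 190 208
  208 208]
 [208 191 158 105 102  85  81  81  80  82  81  81  81  81  82 160 196 207
  207 208]
 [208 191 152 105 102  85  81  81  81  81  79  80  80  81  84 160 198 208
  208 208]
 [207 182 151 106 101  82  81  81  81  80  81  80  81  88  90 183 202 208
  208 208]
 [208 182 140 104 102  81  79  79  79  79  80  81  79  84  88 183 204 208
  208 208]
 [208 177 136 103  99  81  80  80  79  80  80  79  81  81 114 182 207 208
  208 208]
 [208 174 120 101  95  80  78  80  78  80  80  80  79  80 111 183 207 208
  208 208]
 [208 176 122 103 102  83  83  83  79  78  79  79  84  83 139 187 207 208
  208 208]
 [204 176 132 120 122 115 115 115 115 114 110 111 113 113 161 190 207 208
  208 208]
 [205 194 196 194 195 195 194 186 185 181 181 175 172 167 183 195 207 208
  208 208]
 [203 195 208 207 208 207 208 207 207 208 208 208 208 208 208 208 191 207
  210 215]
 [214 215 203 207 204 203 169 206 200 207 201 208 207 201 207 202 214 214
  214 215]]Traceback (most recent call last):
  File "<stdin>", line 10, in <module>
  File "h.py", line 12, in at_z
    K,W=cam(name); d=W[:3,:3]@np.linalg.solve(K,[px[0],px[1],1.]); o=W[:3,3]
        ~~~^^^^^^
  File "h.py", line 7, in cam
    s=env.get_state(); T=np.eye(4); T[:3,:3]=R.from_euler('xyz',s["tool_rot"]).as_matrix(); T[:3,3]=s["tool_pos"]
ValueError: time passes only in moves, steps and waits
```

Run:
```python
import re
s=open('h.py').read().replace("def cam(name):","import functools\n@functools.lru_cache(None)\ndef cam(name):",1)
open('h.py','w').write(s)
from h import *
I=np.load("w6.npy")
cam("wrist")
G=cv2.resize(I[70:125,205:262],None,fx=8,fy=8,interpolation=cv2.INTER_CUBIC).max(2)
for th in(95,115,145,165):
    n,l,st,ce=cv2.connectedComponentsWithStats((G<th).astype(np.uint8))
    i=l[220,231]
    p=np.argwhere(l==i)[:,::-1].astype(np.float32); p=(p+.5)/8-.5+[205,70]
    w=np.array([at_z("wrist",q,.074)[:2] for q in p[::3]]); m=w.mean(0); u,s,vt=np.linalg.svd(w-m,full_matrices=False); v=vt[0]*np.sign(vt[0][1])
    r=cv2.minAreaRect((w*1e4).astype(np.float32))
    print(th,st[i],m.round(4),"yaw",np.degrees(np.arctan2(-v[0],v[1])).round(2),"rect",np.array(r[0])/1e4,np.array(r[1])/10,r[2],"dims",(s/np.sqrt(len(w))*np.sqrt(12)*1e3).round(1))
w=[at_z("wrist",np.array(q)*512/600,.04)[:2] for q in((180,37),(375,41),(352,318),(199,317))]
for a,b in((0,1),(1,2),(2,3),(3,0)): d=w[b]-w[a]; print("edge",np.linalg.norm(d).round(4),np.degrees(np.arctan2(d[1],d[0])).round(1))
print("centre",np.mean(w,0).round(4))
for q in((275,57),(276,72),(225,121),(238,119)): print(q,at_z("wrist",np.array(q)*512/600,.04)[:2].round(4))
```

```text
95 [  187   137    89   164 12263] [ 0.5555 -0.1788] yaw -11.02 rect [ 0.55550874 -0.17892382] [15.54528351  8.08143463] 79.68684387207031 dims [15.3  7.7]
115 [  173   133   105   179 16037] [ 0.5548 -0.179 ] yaw -12.58 rect [ 0.55481948 -0.17918188] [16.91239929  9.53794479] 78.69252014160156 dims [16.6  9.3]
145 [  168   127   113   193 18577] [ 0.5547 -0.1791] yaw -11.59 rect [ 0.55469268 -0.17928242] [17.89508362 10.4057991 ] 78.95905303955078 dims [17.6 10.2]
165 [  165   123   117   201 20287] [ 0.5547 -0.1792] yaw -11.03 rect [ 0.55462397 -0.17930996] [18.58548889 10.97880554] 79.00984191894531 dims [18.3 10.7]
edge 0.1425 -7.2
edge 0.2394 -97.1
edge 0.1476 173.3
edge 0.2408 81.7
centre [ 0.5471 -0.2474]
(275, 57) [ 0.5596 -0.1401]
(276, 72) [ 0.5591 -0.1503]
(225, 121) [ 0.5147 -0.1812]
(238, 119) [ 0.5251 -0.1808]
```

Run:
```python
from h import *
I=np.load("w6.npy"); s=env.get_state(); p=s["tool_pos"]; yaw=s["tool_rot"][2]-np.pi/2
Rz=R.from_euler('z',yaw).as_matrix(); t=p+[0,0,-.0267]
P=lambda v:proj("wrist",t+Rz@np.array(v))
f=6; x0,y0=205,190
A=cv2.resize(I[y0:y0+98,x0:x0+98],None,fx=f,fy=f,interpolation=cv2.INTER_CUBIC); A=cv2.convertScaleAbs(A,alpha=1.8,beta=10)
def box(hx,hy,z,col):
    q=np.array([P((a*hx,b*hy,z)) for a,b in((-1,-1),(1,-1),(1,1),(-1,1))]); cv2.polylines(A,[np.int32(((q-[x0,y0])+.5)*f)],True,col,1)
box(.005,.025,.066,(0,255,0)); box(.006,.011,.031,(0,255,255)); box(.004,.008,.002,(0,0,255)); box(.0025,.006,0,(255,0,255))
cv2.imwrite("pics/w7.png",A)
```

```text
(no output)
```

View pics/w7.png

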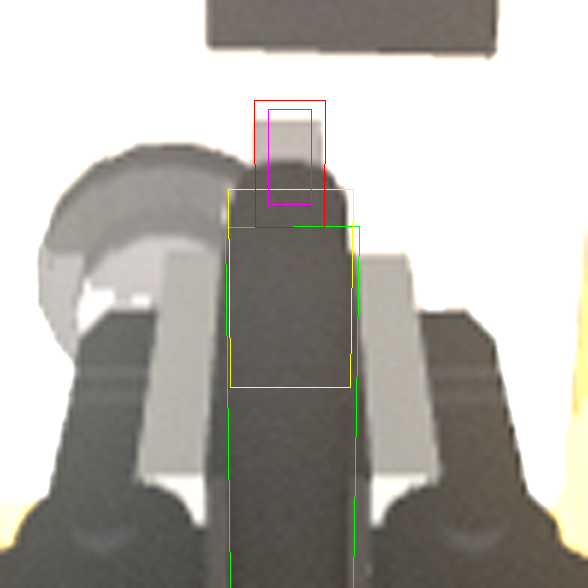

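The overlay (predicted key edges for zero offset) shows the blade centred in x, with its visible edge at about row 120 against 100 predicted. So the key sits about 2 mm toward −y in the jaws, and upright. TCP target: (0.5551, −0.1772), spin −4.9°.

>>> {"name": "drive_tool", "arguments": {
  "steps": [
    {"x":-0.0023,"y":0.0202,"z":0,"spin":-2.5,"gripper":1},
    {"x":-0.002,"y":0.02,"z":0,"spin":-2.4,"gripper":1},
    {"x":-0.002,"y":0.02,"z":0,"spin":0,"gripper":1},
    {"x":-0.001,"y":0.02,"z":0,"spin":0,"gripper":1},
    {"x":0,"y":0,"z":-0.02,"spin":0,"gripper":1},
    {"x":0,"y":0,"z":-0.015,"spin":0,"gripper":1},
    {"x":0,"y":0,"z":-0.01,"spin":0,"gripper":1},
    {"x":0,"y":0,"z":0,"spin":0,"gripper":1},
    {"x":0,"y":0,"z":0,"spin":0,"gripper":1},
    {"x":0,"y":0,"z":0,"spin":0,"gripper":1}
  ]
}}

```text
clock: 14.1
tool_pos: [0.5557, -0.1771, 0.1172]
tool_rot: [3.141, 0.0, 1.377]
ft_force: [0.9, 0.4, 0.1]
grip_width: 0.104
```

>>> {"name": "drive_tool", "arguments": {
  "steps": [
    {"x":-0.0006,"y":0,"z":-0.005,"spin":0,"gripper":1},
    {"x":0,"y":0,"z":-0.005,"spin":0,"gripper":1},
    {"x":0,"y":0,"z":-0.004,"spin":0,"gripper":1},
    {"x":0,"y":0,"z":-0.002,"spin":0,"gripper":1},
    {"x":0,"y":0,"z":-0.002,"spin":0,"gripper":1},
    {"x":0,"y":0,"z":-0.002,"spin":0,"gripper":1},
    {"x":0,"y":0,"z":0,"spin":0,"gripper":1},
    {"x":0,"y":0,"z":0,"spin":0,"gripper":1}
  ]
}}

```text
clock: 14.9
tool_pos: [0.5548, -0.1767, 0.0965]
tool_rot: [3.142, -0.0, 1.377]
ft_force: [0.7, -0.0, -1.1]
grip_width: 0.101
```

The tip is about 4 mm into the slot with no force. Continuing down.

>>> {"name": "drive_tool", "arguments": {
  "steps": [
    {"x":0,"y":0,"z":-0.003,"spin":0,"gripper":1},
    {"x":0,"y":0,"z":-0.003,"spin":0,"gripper":1},
    {"x":0,"y":0,"z":-0.003,"spin":0,"gripper":1},
    {"x":0,"y":0,"z":-0.003,"spin":0,"gripper":1},
    {"x":0,"y":0,"z":-0.003,"spin":0,"gripper":1},
    {"x":0,"y":0,"z":0,"spin":0,"gripper":1}
  ]
}}

```text
clock: 15.5
tool_pos: [0.5545, -0.1767, 0.0809]
tool_rot: [-3.141, -0.0, 1.377]
ft_force: [-0.2, -0.4, -0.7]
grip_width: 0.101
```

>>> {"name": "drive_tool", "arguments": {
  "steps": [
    {"x":0,"y":0,"z":-0.003,"spin":0,"gripper":1},
    {"x":0,"y":0,"z":-0.002,"spin":0,"gripper":1},
    {"x":0,"y":0,"z":-0.001,"spin":0,"gripper":1},
    {"x":0,"y":0,"z":-0.001,"spin":0,"gripper":1},
    {"x":0,"y":0,"z":-0.001,"spin":0,"gripper":1},
    {"x":0,"y":0,"z":0,"spin":0,"gripper":1},
    {"x":0,"y":0,"z":0,"spin":0,"gripper":1}
  ]
}}

```text
clock: 16.2
tool_pos: [0.5549, -0.1768, 0.0747]
tool_rot: [3.141, 0.0, 1.377]
ft_force: [-3.7, 0.2, 6.7]
grip_width: 0.101
```

The shoulder seats at TCP z=0.0747, exactly the computed home height, with 6.7 N. Now turning clockwise about the key's axis, compensating its 2 mm offset in the grip.

>>> {"name": "drive_tool", "arguments": {
  "steps": [
    {"x":0.00015,"y":-0.0001,"z":0,"spin":-5,"gripper":1},
    {"x":0.00015,"y":-0.0001,"z":0,"spin":-5,"gripper":1},
    {"x":0.00015,"y":-0.0001,"z":0,"spin":-5,"gripper":1},
    {"x":0.00015,"y":-0.0001,"z":0,"spin":-5,"gripper":1},
    {"x":0.00015,"y":-0.0001,"z":0,"spin":-5,"gripper":1},
    {"x":0.00015,"y":-0.0001,"z":0,"spin":-5,"gripper":1},
    {"x":0.00015,"y":-0.0001,"z":0,"spin":-5,"gripper":1},
    {"x":0.00015,"y":-0.0001,"z":0,"spin":-5,"gripper":1},
    {"x":0,"y":0,"z":0,"spin":0,"gripper":1},
    {"x":0,"y":0,"z":0,"spin":0,"gripper":1}
  ]
}}

```text
clock: 17.2
tool_pos: [0.5562, -0.1776, 0.0747]
tool_rot: [3.141, -0.001, 0.679]
ft_force: [-2.4, 1.5, 6.0]
grip_width: 0.099
```

Run:
```python
from h import *
s=env.get_state(); print(s["torque"],s["ft_force"],s["joint_pos"].round(3),np.degrees(s["tool_rot"][2])-90)
```

```text
[ 0.1860216   0.50922162 -0.02986099] [-2.43071071  1.48237497  6.03777592] [-0.309  0.159 -0.022  1.389  0.     2.154] -51.11075602774247
```

>>> {"name": "drive_tool", "arguments": {
  "steps": [
    {"x":5e-05,"y":-0.00016,"z":0,"spin":-5,"gripper":1},
    {"x":5e-05,"y":-0.00016,"z":0,"spin":-5,"gripper":1},
    {"x":5e-05,"y":-0.00016,"z":0,"spin":-5,"gripper":1},
    {"x":5e-05,"y":-0.00016,"z":0,"spin":-5,"gripper":1},
    {"x":5e-05,"y":-0.00016,"z":0,"spin":-5,"gripper":1},
    {"x":5e-05,"y":-0.00016,"z":0,"spin":-5,"gripper":1},
    {"x":5e-05,"y":-0.00016,"z":0,"spin":-3,"gripper":1},
    {"x":5e-05,"y":-0.00016,"z":0,"spin":-2,"gripper":1},
    {"x":0,"y":0,"z":0,"spin":0,"gripper":1},
    {"x":0,"y":0,"z":0,"spin":0,"gripper":1}
  ]
}}

```text
clock: 18.2
tool_pos: [0.5565, -0.1785, 0.0746]
tool_rot: [-3.141, -0.001, 0.068]
ft_force: [-2.4, 2.9, 7.8]
grip_width: 0.105
```

Run:
```python
from h import *
s=env.get_state(); print(s["torque"],s["ft_force"],s["joint_pos"].round(3),np.degrees(s["tool_rot"][2])-90)
```

```text
[ 0.54240983  0.65864841 -0.02323095] [-2.44872953  2.94238497  7.75502824] [-3.110e-01  1.610e-01 -2.000e-02  1.390e+00  1.000e-03  2.763e+00] -86.09222252408861
```

>>> {"name": "drive_tool", "arguments": {
  "steps": [
    {"x":0,"y":-0.0001,"z":0,"spin":-2,"gripper":1},
    {"x":0,"y":-0.0001,"z":0,"spin":-2,"gripper":1},
    {"x":0,"y":-0.0001,"z":0,"spin":-2,"gripper":1},
    {"x":0,"y":0,"z":0,"spin":0,"gripper":1},
    {"x":0,"y":0,"z":0,"spin":0,"gripper":1}
  ]
}}

```text
clock: 18.7
tool_pos: [0.5566, -0.1787, 0.0746]
tool_rot: [-3.141, -0.001, -0.036]
ft_force: [-3.0, 2.4, 7.1]
grip_width: 0.102
```

Run:
```python
from h import *
s=env.get_state(); print(s["torque"],s["ft_force"],s["joint_pos"].round(3),np.degrees(s["tool_rot"][2])-90)
```

```text
[ 0.61285342  0.6669858  -0.01143963] [-2.97709941  2.40054729  7.08815561] [-3.110e-01  1.610e-01 -1.900e-02  1.390e+00  1.000e-03  2.867e+00] -92.08893366963608
```

>>> {"name": "drive_tool", "arguments": {
  "steps": [
    {"x":0,"y":-0.0001,"z":0,"spin":-1.5,"gripper":1},
    {"x":0,"y":-0.0001,"z":0,"spin":-1.5,"gripper":1},
    {"x":0,"y":0,"z":0,"spin":-1.5,"gripper":1},
    {"x":0,"y":0,"z":0,"spin":0,"gripper":1},
    {"x":0,"y":0,"z":0,"spin":0,"gripper":1}
  ]
}}

```text
clock: 19.2
tool_pos: [0.5566, -0.1789, 0.0747]
tool_rot: [-3.141, -0.001, -0.115]
ft_force: [-2.1, 3.2, 7.6]
grip_width: 0.104
```

Run:
```python
from h import *
s=env.get_state(); print(s["torque"],s["ft_force"],s["joint_pos"].round(3),np.degrees(s["tool_rot"][2])-90)
```

```text
[0.75619549 0.68653712 0.1162026 ] [-2.0949965   3.22422877  7.59302653] [-3.110e-01  1.610e-01 -1.900e-02  1.390e+00  1.000e-03  2.945e+00] -96.57920415519524
```

The z torque is rising, so the stop is near. A little more to be sure.

>>> {"name": "drive_tool", "arguments": {
  "steps": [
    {"x":0,"y":0,"z":0,"spin":-1,"gripper":1},
    {"x":0,"y":0,"z":0,"spin":-1,"gripper":1},
    {"x":0,"y":0,"z":0,"spin":0,"gripper":1},
    {"x":0,"y":0,"z":0,"spin":0,"gripper":1}
  ]
}}

```text
clock: 19.6
tool_pos: [0.5566, -0.1789, 0.0746]
tool_rot: [-3.141, -0.001, -0.149]
ft_force: [-1.7, 2.9, 7.0]
grip_width: 0.098
```

Run:
```python
from h import *
s=env.get_state(); print(s["torque"],s["ft_force"],s["joint_pos"].round(3),np.degrees(s["tool_rot"][2])-90)
```

```text
[0.70637236 0.64443005 0.24550721] [-1.73025906  2.90286319  7.03939065] [-3.11e-01  1.61e-01 -1.90e-02  1.39e+00  1.00e-03  2.98e+00] -98.56032710022409
```

At the stop (0.25 N m, well over the 0.06 N m friction). Relieve, open and rise.

>>> {"name": "drive_tool", "arguments": {
  "steps": [
    {"x":0,"y":0,"z":0.0005,"spin":1.5,"gripper":1},
    {"x":0,"y":0,"z":0.0005,"spin":0,"gripper":1},
    {"x":0,"y":0,"z":0,"spin":0,"gripper":0.6},
    {"x":0,"y":0,"z":0,"spin":0,"gripper":0.2},
    {"x":0,"y":0,"z":0,"spin":0,"gripper":0},
    {"x":0,"y":0,"z":0,"spin":0,"gripper":0},
    {"x":0,"y":0,"z":0,"spin":0,"gripper":0},
    {"x":0,"y":0,"z":0,"spin":0,"gripper":0},
    {"x":0,"y":0,"z":0.01,"spin":0,"gripper":0},
    {"x":0,"y":0,"z":0.02,"spin":0,"gripper":0},
    {"x":0,"y":0,"z":0.03,"spin":0,"gripper":0},
    {"x":0,"y":0,"z":0.03,"spin":0,"gripper":0},
    {"x":0,"y":0,"z":0,"spin":0,"gripper":0}
  ]
}}

```text
clock: 20.9
tool_pos: [0.558, -0.1798, 0.1699]
tool_rot: [3.14, -0.007, -0.124]
ft_force: [-1.1, 0.2, 0.7]
grip_width: 0.494
```

>>> {"name": "drive_tool", "arguments": {
  "steps": [
    {"x":-0.03,"y":-0.02,"z":0.02,"spin":0,"gripper":1},
    {"x":-0.03,"y":-0.025,"z":0,"spin":0,"gripper":1},
    {"x":-0.02,"y":-0.025,"z":0,"spin":0,"gripper":1},
    {"x":0,"y":0,"z":0,"spin":0,"gripper":1},
    {"x":0,"y":0,"z":0,"spin":0,"gripper":1},
    {"x":0,"y":0,"z":0,"spin":0,"gripper":1}
  ]
}}

```text
clock: 21.5
tool_pos: [0.4767, -0.2489, 0.1844]
tool_rot: [-3.141, -0.0, -0.124]
ft_force: [1.1, 0.6, 0.2]
grip_width: 0.003
```

Run:
```python
from h import *
s=env.get_state(); p=s["tool_pos"]; print(p,s["tool_rot"],s["grip_width"])
I=env.camera("wrist"); np.save("w8.npy",I)
for t,z in(("barrel_slot",.074),("button_top",.062),("key_t",.048),("key_grip",.098)):
    print(t,[(np.round(d["at"],1),round(d["score"],2),at_z("wrist",d["at"],z).round(4)) for d in env.mark_of(t,"wrist")[:3]])
for d in env.cut_out("button_top","wrist")[:2]: print("btn cut",np.round(d["at"],1),round(d["score"],2),at_z("wrist",d["at"],.062).round(4),d["region"].sum())
print("slot",proj("wrist",[.5547,-.1792,.074]),"top",proj("wrist",[.5547,-.1792,.114]),"btn",proj("wrist",[.537,-.318,.062]))
cv2.imwrite("pics/w8.png",cv2.resize(I,None,fx=1.5,fy=1.5,interpolation=cv2.INTER_CUBIC))
```

```text
[ 0.47674368 -0.248907    0.18444272] [-3.14138750e+00 -1.74525083e-05 -1.23655116e-01] 0.0034204907609833844
barrel_slot []
button_top [(array([317.3, 107.8]), 0.74, array([ 0.5351, -0.3171,  0.062 ]))]
key_t [(array([171. , 104.6]), 0.83, array([ 0.5542, -0.1789,  0.048 ]))]
key_grip [(array([155. , 108.4]), 0.58, array([ 0.554 , -0.1793,  0.098 ]))]
btn cut [317.3 104.9] 0.94 [ 0.5377 -0.3172  0.062 ] 965
slot [163.37668928 105.69681257] top [147.96339972 108.96855479] btn [318.20084085 105.55276842]
```

View pics/w8.png

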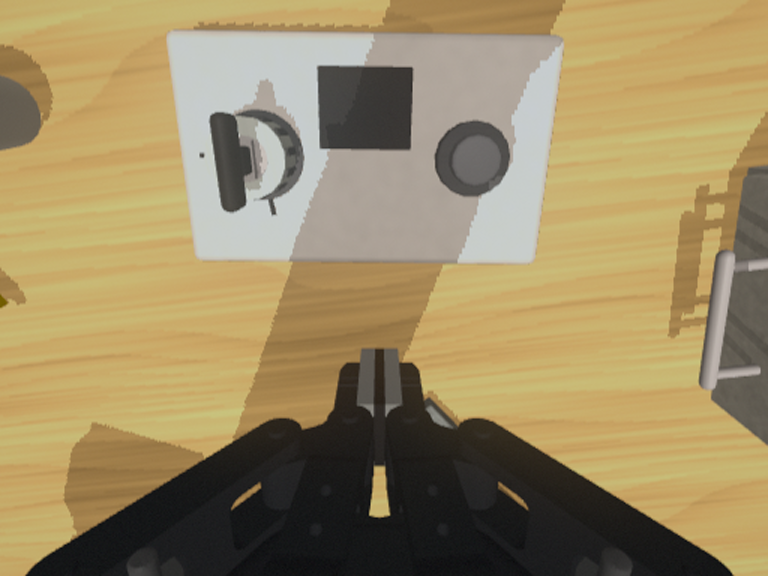

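The key stands upright in the barrel: handle at (228,162), as predicted for fully home. It is turned about 84° relative to the console, close to the 80° stop plus key play. The button is at (476,160), which gives (0.537, −0.317). Moving over it with shut fingers.

>>> {"name": "drive_tool", "arguments": {
  "steps": [
    {"x":0.02,"y":-0.0233,"z":0,"spin":0,"gripper":1},
    {"x":0.02,"y":-0.0225,"z":0,"spin":0,"gripper":1},
    {"x":0.0205,"y":-0.0225,"z":0,"spin":0,"gripper":1},
    {"x":0,"y":0,"z":-0.03,"spin":0,"gripper":1},
    {"x":0,"y":0,"z":-0.03,"spin":0,"gripper":1},
    {"x":0,"y":0,"z":-0.03,"spin":0,"gripper":1},
    {"x":0,"y":0,"z":-0.02,"spin":0,"gripper":1},
    {"x":0,"y":0,"z":0,"spin":0,"gripper":1},
    {"x":0,"y":0,"z":0,"spin":0,"gripper":1},
    {"x":0,"y":0,"z":0,"spin":0,"gripper":1}
  ]
}}

```text
clock: 22.8
tool_pos: [0.5377, -0.3179, 0.0762]
tool_rot: [3.141, -0.002, -0.124]
ft_force: [0.5, 0.2, 1.5]
grip_width: 0.001
```

>>> {"name": "drive_tool", "arguments": {
  "steps": [
    {"x":0,"y":0.0005,"z":-0.01,"spin":0,"gripper":1},
    {"x":0,"y":0,"z":-0.01,"spin":0,"gripper":1},
    {"x":0,"y":0,"z":-0.004,"spin":0,"gripper":1},
    {"x":0,"y":0,"z":-0.002,"spin":0,"gripper":1},
    {"x":0,"y":0,"z":-0.002,"spin":0,"gripper":1},
    {"x":0,"y":0,"z":0,"spin":0,"gripper":1}
  ]
}}

```text
clock: 23.4
tool_pos: [0.5367, -0.317, 0.0465]
tool_rot: [-3.141, 0.0, -0.124]
ft_force: [-1.3, 0.6, 2.9]
grip_width: -0.003
```

Contact at about the expected height (2.9 N). Pressing on.

>>> {"name": "drive_tool", "arguments": {
  "steps": [
    {"x":0,"y":0,"z":-0.001,"spin":0,"gripper":1},
    {"x":0,"y":0,"z":-0.001,"spin":0,"gripper":1},
    {"x":0,"y":0,"z":-0.001,"spin":0,"gripper":1},
    {"x":0,"y":0,"z":-0.001,"spin":0,"gripper":1},
    {"x":0,"y":0,"z":0,"spin":0,"gripper":1}
  ]
}}

```text
clock: 23.9
tool_pos: [0.537, -0.3172, 0.0429]
tool_rot: [3.141, -0.0, -0.124]
ft_force: [-1.8, 1.4, 5.2]
grip_width: 0.0
```

>>> {"name": "drive_tool", "arguments": {
  "steps": [
    {"x":0,"y":0,"z":-0.001,"spin":0,"gripper":1},
    {"x":0,"y":0,"z":-0.001,"spin":0,"gripper":1},
    {"x":0,"y":0,"z":-0.001,"spin":0,"gripper":1},
    {"x":0,"y":0,"z":0,"spin":0,"gripper":1},
    {"x":0,"y":0,"z":0,"spin":0,"gripper":1}
  ]
}}

```text
clock: 24.4
tool_pos: [0.5372, -0.3173, 0.0426]
tool_rot: [3.141, -0.002, -0.124]
ft_force: [-8.8, 5.3, 23.3]
grip_width: 0.002
```

The button has bottomed out at 23 N after about 6 mm of travel. Releasing and backing away for a final look.

>>> {"name": "drive_tool", "arguments": {
  "steps": [
    {"x":0,"y":0,"z":0.005,"spin":0,"gripper":1},
    {"x":0,"y":0,"z":0.02,"spin":0,"gripper":1},
    {"x":0,"y":0,"z":0.03,"spin":0,"gripper":1},
    {"x":0,"y":0,"z":0.04,"spin":0,"gripper":1},
    {"x":0,"y":0,"z":0.04,"spin":0,"gripper":1},
    {"x":-0.025,"y":0.02,"z":0.01,"spin":0,"gripper":1},
    {"x":-0.03,"y":0.025,"z":0,"spin":0,"gripper":1},
    {"x":-0.02,"y":0.025,"z":0,"spin":0,"gripper":1},
    {"x":0,"y":0,"z":0,"spin":0,"gripper":1},
    {"x":0,"y":0,"z":0,"spin":0,"gripper":1}
  ]
}}

```text
clock: 25.4
tool_pos: [0.4621, -0.247, 0.1847]
tool_rot: [3.141, -0.001, -0.123]
ft_force: [-0.0, -0.1, -0.2]
grip_width: 0.002
```

Run:
```python
from h import *
s=env.get_state(); print(s["tool_pos"],s["ft_force"],s["clock"])
I=env.camera("wrist")
for t,z in(("key_t",.048),("key_grip",.098),("button_top",.062)):
    print(t,[(np.round(d["at"],1),round(d["score"],2),at_z("wrist",d["at"],z).round(4)) for d in env.mark_of(t,"wrist")[:2]])
a=proj("wrist",[.5547,-.1792,.09]).astype(int); c=I[max(0,a[1]-50):a[1]+50,max(0,a[0]-50):a[0]+50]
print("pred key: slot",proj("wrist",[.5547,-.1792,.074]).round(1),"grip",proj("wrist",[.5547,-.1792,.098]).round(1),"top",proj("wrist",[.5547,-.1792,.114]).round(1))
J=env.camera("scene")
for t in("dosing_cup","key_disc","key_small"): print(t,[np.round(d["at"],1) for d in env.mark_of(t,"scene")[:1]])
cv2.imwrite("pics/w9.png",np.hstack([cv2.resize(c,(400,400),interpolation=cv2.INTER_CUBIC),cv2.resize(J[110:300,100:340],(400,317),interpolation=cv2.INTER_CUBIC)[0:317].copy() if 0 else cv2.copyMakeBorder(cv2.resize(J[110:300,100:340],(400,317),interpolation=cv2.INTER_CUBIC),0,83,0,0,cv2.BORDER_CONSTANT)]))
```

```text
[ 0.46211124 -0.24704176  0.18474705] [-0.04550693 -0.0542021  -0.19819881] 25.4
key_t [(array([169.3,  86.6]), 0.87, array([ 0.5564, -0.18  ,  0.048 ]))]
key_grip [(array([152. ,  90.3]), 0.82, array([ 0.5536, -0.1792,  0.098 ]))]
button_top [(array([319.2,  90.8]), 0.74, array([ 0.5355, -0.3187,  0.062 ]))]
pred key: slot [160.7  88.7] grip [151.7  88.9] top [144.5  89. ]
dosing_cup []
key_disc [array([283.7, 181.1])]
key_small [array([310.9, 167.7])]
```

View pics/w9.png

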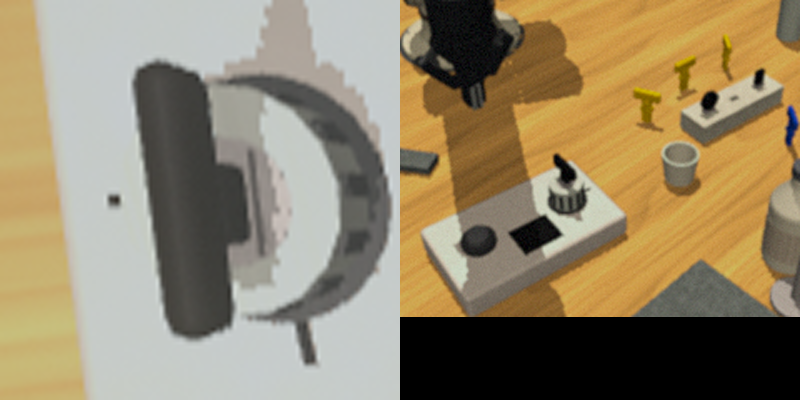

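The key stands home and turned; its grip point is at (152,90) against a prediction of (151.7,88.9). The cup is upright, and the disc and small keys are in the stand. Nothing is touching the robot.

```bash
python3 -c "
from rig import env
print(env.sign_off())"
```

```text
the job is handed in; nothing more can be done
None
```

I took the black T-handled key from the middle slot, pushed it home in the barrel and turned the barrel clockwise to its stop. Then I pressed the start button to the bottom, let it go, backed off and handed the job in at about 25.5 s. No verdict was reported.

**Checks that agreed**
- **Key home:** its shoulder seated at the computed height (TCP z 0.0747). After release, its grip point appeared within about 1 px of where a fully home key should be.
- **Barrel at its stop:** the turning moment rose to 0.25 N m, against 0.06 N m of friction. I estimated the key's turn at about 84° by eye in the picture, which fits the 80° stop plus play in the slot.
- **Button:** it bottomed out at 23 N after about 6 mm. I did not measure that it sprang back; the last readings show the robot clear of it with no force.
- **Other things:** the disc and small keys show in the stand where they were at the start.

**What failed or disagreed**
- **First move:** it was refused because its rows left out some fields.
- **First grasp:** it closed on nothing. A light touch on the key showed the shut fingertips about 13 mm behind the reported TCP, not 25 mm ahead as stated. I worked with the measured value from then on.
- **Cup:** the network did not find it in the last scene picture, so its position rests on my view of that picture, where it stands upright in its place.
- **Barrel angle:** I inferred it from the moment and the picture; it was not read directly.

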